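# Run a fingertip along the tube chime

## Task

Check the classroom tube chime by hand: run the fingertips gently along the curved row of rubber sleeves, touching the sleeve of every tube in turn from the longest tube to the shortest. Finish while holding: the fingertips stay resting lightly on the shortest tube's sleeve, and on no other tube, to damp it. Do not grip, lift or shift the chime, and leave the mallet, eraser, glue bottle and pencil cup where they are.

Things in the scene. Friction and masses are not known exactly. Their poses are not given: they have to be found in the camera images.
- chime: Tube chime loose on the desk, about 2 kg, 240 mm along the row, 220 mm across: two low wooden rails (24 mm high) and two end boards (26 mm) carry six parallel aluminium tubes, 36 mm apart, on soft pads; their sleeves form an arch. Origin under the frame's middle on the desk; z up, y along the row from the longest tube to the shortest, x along the tubes.
- tube0: The longest tube, 220 mm long, 22 mm thick, with a dark rubber sleeve (32 mm long, 25 mm thick) at its middle. Origin: top of the sleeve at mid-length, 57.5 mm above the desk untouched, at x -20, y -90 mm on the chime. Axes as the chime's. Like all the tubes it gives straight down 10 mm and springs back: 0.7 N starts it, then 0.45 N per mm; at 10 mm it is hard.
- tube1: The second longest tube, 200 mm long, 22 mm thick, with a dark rubber sleeve (32 mm long, 25 mm thick) at its middle. Origin: top of the sleeve at mid-length, 57.5 mm above the desk untouched, at x 6, y -54 mm on the chime. Axes as the chime's.
- tube2: The third longest tube, 180 mm long, 22 mm thick, with a dark rubber sleeve (32 mm long, 25 mm thick) at its middle. Origin: top of the sleeve at mid-length, 57.5 mm above the desk untouched, at x 18, y -18 mm on the chime. Axes as the chime's.
- tube3: The fourth longest tube, 160 mm long, 22 mm thick, with a dark rubber sleeve (32 mm long, 25 mm thick) at its middle. Origin: top of the sleeve at mid-length, 57.5 mm above the desk untouched, at x 18, y 18 mm on the chime. Axes as the chime's.
- tube4: The fifth longest tube, 140 mm long, 22 mm thick, with a dark rubber sleeve (32 mm long, 25 mm thick) at its middle. Origin: top of the sleeve at mid-length, 57.5 mm above the desk untouched, at x 6, y 54 mm on the chime. Axes as the chime's.
- tube5: The shortest tube, 120 mm long, 22 mm thick, with a dark rubber sleeve (32 mm long, 25 mm thick) at its middle. Origin: top of the sleeve at mid-length, 57.5 mm above the desk untouched, at x -20, y 90 mm on the chime. Axes as the chime's.
- glue: Bystander: white glue bottle, 48 mm across, 130 mm tall, upright; origin under its middle. Stands beyond the shortest tube.
- mallet: Bystander: small wooden mallet lying flat, 220 mm long, 28 mm high, x along its stick to the head; origin on the desk. Not needed.
- eraser: Bystander: board eraser, 52 x 112 x 36 mm; origin under its middle.
- cup: Bystander: clear pencil cup, 72 mm across, 90 mm tall, pencils up to about 160 mm; origin under its middle. Stands beyond the longest tube.

How it is judged:
On the way, in this order (a step that is already met when the one before it is completed fails the run):
1. the fingertips touch the sleeve of the longest tube (contact force between the fingers and tube0 above 0.25 N and y of the grasp point in the frame of tube0 between -0.017 and 0.017 m and x of the grasp point in the frame of tube0 between -0.022 and 0.022 m), for 0.05 s.
2. the fingertips touch the sleeve of the second longest tube (contact force between the fingers and tube1 above 0.25 N and y of the grasp point in the frame of tube1 between -0.017 and 0.017 m and x of the grasp point in the frame of tube1 between -0.022 and 0.022 m), for 0.05 s.
3. the fingertips touch the sleeve of the third longest tube (contact force between the fingers and tube2 above 0.25 N and y of the grasp point in the frame of tube2 between -0.017 and 0.017 m and x of the grasp point in the frame of tube2 between -0.022 and 0.022 m), for 0.05 s.
4. the fingertips touch the sleeve of the fourth longest tube (contact force between the fingers and tube3 above 0.25 N and y of the grasp point in the frame of tube3 between -0.017 and 0.017 m and x of the grasp point in the frame of tube3 between -0.022 and 0.022 m), for 0.05 s.
5. the fingertips touch the sleeve of the fifth longest tube (contact force between the fingers and tube4 above 0.25 N and y of the grasp point in the frame of tube4 between -0.017 and 0.017 m and x of the grasp point in the frame of tube4 between -0.022 and 0.022 m), for 0.05 s.
6. the fingertips touch the sleeve of the shortest tube (contact force between the fingers and tube5 above 0.25 N and y of the grasp point in the frame of tube5 between -0.017 and 0.017 m and x of the grasp point in the frame of tube5 between -0.022 and 0.022 m), for 0.2 s.
At the end, for the whole second after the job is handed in: The fingers rest on the sleeve of the shortest tube alone with 0.25 to 12 N, within 17 mm of its middle across the tube and 22 mm along it; the chime stands level and still within 25 mm of its start, each bystander within 20 mm; all sleeves were touched in order (all of step 6 and contact force between the fingers and chime below 12 N and contact force between the fingers and tube0 below 0.1 N and contact force between the fingers and tube1 below 0.1 N and contact force between the fingers and tube2 below 0.1 N and contact force between the fingers and tube3 below 0.1 N and contact force between the fingers and tube4 below 0.1 N and distance of chime from where it was at the start of the episode below 0.025 m and angle between chime's own z axis and vertical below 0.12 rad and linear speed of chime below 0.02 m/s and distance of each of glue, mallet, eraser, cup from where it was at the start of the episode below 0.02 m); the arm keeps its last pose, push and grip.
It fails at once if the fingers or arm press on the chime with more than 12 N (contact force between any of the fingers, the arm and chime above 12 N).
It fails at once if the chime is shifted or lifted by more than 25 mm (distance of chime from where it was at the start of the episode above 0.025 m).
It fails at once if the chime is tipped (angle between chime's own z axis and vertical above 0.12 rad).
It fails at once if a bystander (glue bottle, mallet, eraser, pencil cup) is moved more than 20 mm (distance of any of glue, mallet, eraser, cup from where it was at the start of the episode above 0.02 m).
It fails at once if the glue bottle or the pencil cup is tipped (angle between any of glue, cup's own z axis and vertical above 0.3 rad).
It also fails if it takes over 40 s, if anything falls off the work surface, if the arm or the gripper's body presses on something with over 40 N, if the wrist force passes 120 N, or if a joint passes its speed limit or range.

## Robot

A 7-joint arm with a two-finger parallel gripper is mounted at the origin on the work surface. World frame = base frame: x ahead of the robot, y to its left, z up, the work surface at z = 0. Lengths are in m, angles in rad, forces in N, time in s.
With the tool pointing down it reaches from about 0.4 to 0.875 m from the base axis. Payload 19.3 kg.
Tool frame: the origin (TCP) lies where the fingers leave the gripper's body, on its centre line; the fingertips stand bot.tip_reach ahead of it and the grasp point (between the pads) lies 54 mm ahead of it (bot.tip_reach is the distance from the TCP to the fingertips, in m); z points along the fingers, y is the line along which they close (so a half turn about z gives the same grasp; the last joint's range is limited). The gripper opens to 85 mm and grips with 20 to 120 N. Pads are 22 mm wide; open, the fingers measure 114 mm over their backs; the gripper's body (76 mm by 85 mm) begins 54 mm behind the grasp point. The pads swing forward as they close: fully open they stand 13 mm farther back than shut.
Start: joints at [-1.206, 0.521, -0.036, 1.599, 0.021, 1.021, -0.113], TCP at [0.263, 0.567, 0.304] pointing down, gripper open.
Joint ranges: [-2.91, 2.91], [-0.3, 2.13], [-1.5, 1.42], [0.17, 2.43], [-1.26, 4.41], [0.16, 1.93], [-2.52, 2.52]. Speed limits (rad/s): [1.89, 1.89, 2.39, 2.39, 3.01, 3.01, 3.01].

## Interface

Orientations are given as [roll, pitch, yaw] about the fixed x, y, z axes, in that order (R = Rz(yaw) Ry(pitch) Rx(roll)).
In Python, from workcell import bot gives the robot as it stands. The module is installed in compiled form; this text tells all that it offers.
- The arm moves only by the shell command python3 -m jog 'ROWS' [FORCE]. ROWS is JSON, a list that holds one entry, the list of rows, each a list of 7 numbers: the shift along the tool's x, y, z in mm, then the turn, a rotation vector about the tool's x, y, z in rad, then the opening, from 0 (shut) to 1 (fully open). In form: [[[tx, ty, tz, wx, wy, wz, fingers], ...]]. A call has 1 to 5 rows; each row shifts and turns the commanded pose from where the row before left it, along the tool's axes as they then stand; what a row does not reach is not made up. A row lasts 1/10 s, in which the tool goes at most 50 mm and 8.59 degrees, less where a joint would pass 70% of its speed; a pose out of reach is approached as far as the arm can. A call is refused whole if a number of a shift passes 50 or a number of a turn 0.15, either way. A call with a gripper value outside its range is refused whole. The fingers move at their own pace and stop on an object; FORCE is the grip in N (left out, the last holds). Time passes only in rows, so rows that do not move let the fingers close. It gives the time, the measured TCP pose, the force, the opening and the grip force at its end, in the units of the state.
- bot.observe(): the state, without advancing time (a new reading comes with each control period).
- bot.grab_frame(name): name is "scene" or "top" or "wrist"; returns a dict with "img" (384x512x3 uint8, red, green, blue), "intrinsics" (3x3 intrinsics, pixels), "k1" (the pictures are not rectified: a ray, as slopes to the right and down, at radius r is drawn at 1 + k1 r^2 times it, then the intrinsics apply), "R" (3x3) and "t" (3): a world point X has camera coordinates R X + t; the wrist camera has in their place "tool_from_camera" (4x4, takes a point from camera to tool coordinates, whose origin is the TCP and whose axes are the flange's). Camera axes: x right, y down, z forward; pixel columns grow to the right and rows downward; lengths in m; the calibration is good to about 2 mm. A picture is of the moment at which its call begins: read the wrist's pose just before it. There is no depth.
- bot.job_done(): hands the job in; it is judged then, once.
Trained networks look in a picture, given as the dict that the camera call returned (one of the last four; its "shot" number tells which), for a name from the list of things; names that differ only in an ending like _2 or _b are one class to them, and where a whole thing is asked for, a point or a joint stands for the part that bears it (a point fixed in the world has none). Each returns a list of dicts, best first, with "conf" (0 to 1); they miss things now and then, are a little off and sometimes report something else, mostly with a low value. They report only what shows in the picture. A call takes as long as a camera call.
- bot.trace(query, picture): "region" (384x512 bool, what is visible of it).
- bot.spot_point(query, picture): "xyz" ([x, y, z] in m, in world coordinates, good to about 4 mm: a listed point, or the origin of a listed thing).
The state is a dict: "clock": time; "qpos": joint angles; "qd": joint speeds; "joint_efforts": joint torques, N m; "position": TCP position; "tool_rot": TCP orientation; "force": force on the tool from outside, world axes, zero at the start; "moment": the same for the moment, N m; "grip_width": finger opening in m; "finger_force": force on a finger pad.
Only numpy, scipy, OpenCV 4.12 (cv2) and the standard library are available. Lean on these libraries where they do the work, as an engineer would, in place of code of your own. Each camera call takes 0.05 s, during which the arm holds its last target. There are 200 camera calls.

## Working session

There is one attempt and no reset: what is moved stays moved. The work goes in short steps, Python scripts to look and compute and a shell command to move; the robot and the scene stay as the last step left them, time stands still between calls to the robot, and variables do not carry over. Pictures are saved under pics/ and viewed, at most 10 in all, crops included, and the job is handed in when it is done.

```bash
mkdir -p pics; cat > m.py <<'E'
from workcell import bot
import numpy as np, cv2
s=bot.observe(); print({k:np.round(s[k],3) for k in ('clock','position','tool_rot','force','grip_width')}, bot.tip_reach)
for n in ("top","scene"):
    f=bot.grab_frame(n); cv2.imwrite(f"pics/{n}0.png",f["img"][:,:,::-1])
    for q in ["chime"]+[f"tube{i}" for i in range(6)]+["glue","cup","mallet","eraser"]:
        r=bot.spot_point(q,f)
        print(n,q,[(np.round(d["xyz"],3).tolist(),round(d["conf"],2)) for d in r[:2]])
E
python3 m.py
```

```text
{'clock': np.float64(0.0), 'position': array([0.263, 0.567, 0.303]), 'tool_rot': array([-3.14 ,  0.   ,  2.707]), 'force': array([0.327, 0.047, 0.104]), 'grip_width': np.float64(0.085)} 0.0726
top chime [([0.531, -0.015, -0.002], 0.64)]
top tube0 [([0.566, -0.057, 0.06], 0.93), ([0.606, -0.062, 0.06], 0.93)]
top tube1 [([0.566, -0.057, 0.06], 0.93), ([0.606, -0.062, 0.06], 0.93)]
top tube2 [([0.566, -0.057, 0.06], 0.93), ([0.606, -0.062, 0.06], 0.93)]
top tube3 [([0.566, -0.057, 0.06], 0.93), ([0.606, -0.062, 0.06], 0.93)]
top tube4 [([0.566, -0.057, 0.06], 0.93), ([0.606, -0.062, 0.06], 0.93)]
top tube5 [([0.566, -0.057, 0.06], 0.93), ([0.606, -0.062, 0.06], 0.93)]
top glue [([0.67, -0.166, -0.003], 0.83)]
top cup [([0.371, 0.136, 0.001], 0.87)]
top mallet [([0.398, -0.149, -0.002], 0.91)]
top eraser [([0.679, 0.126, 0.002], 0.92)]
scene chime [([0.528, -0.012, -0.0], 0.6)]
scene tube0 [([0.564, -0.056, 0.056], 0.98), ([0.608, -0.068, 0.06], 0.97)]
scene tube1 [([0.564, -0.056, 0.056], 0.98), ([0.608, -0.068, 0.06], 0.97)]
scene tube2 [([0.564, -0.056, 0.056], 0.98), ([0.608, -0.068, 0.06], 0.97)]
scene tube3 [([0.564, -0.056, 0.056], 0.98), ([0.608, -0.068, 0.06], 0.97)]
scene tube4 [([0.564, -0.056, 0.056], 0.98), ([0.608, -0.068, 0.06], 0.97)]
scene tube5 [([0.564, -0.056, 0.056], 0.98), ([0.608, -0.068, 0.06], 0.97)]
scene glue [([0.67, -0.166, -0.003], 0.84)]
scene cup [([0.529, -0.042, 0.061], 0.22)]
scene mallet [([0.396, -0.151, -0.001], 0.65)]
scene eraser [([0.674, 0.122, 0.002], 0.87)]
```

```bash
cat > m2.py <<'E'
from workcell import bot
import numpy as np, cv2
from scipy.optimize import linear_sum_assignment
from scipy.spatial.distance import cdist
L=np.array([[-20,-90],[6,-54],[18,-18],[18,18],[6,54],[-20,90]])/1e3
allp=[]
for n in ("top","scene"):
    f=bot.grab_frame(n)
    r=[d for d in bot.spot_point("tube0",f) if d["conf"]>.5]
    P=np.array([d["xyz"] for d in r]); print(n,np.round(P,3).tolist()); allp.append(P)
for P in allp+[np.vstack(allp)]:
    best=None
    for a0 in np.arange(-np.pi,np.pi,.1):
        a=a0;c=P[:,:2].mean(0)
        for it in range(15):
            R=np.array([[np.cos(a),-np.sin(a)],[np.sin(a),np.cos(a)]])
            Q=L@R.T+c; j=cdist(P[:,:2],Q).argmin(1)
            A=L[j]-L[j].mean(0);B=P[:,:2]-P[:,:2].mean(0)
            H=A.T@B; a=np.arctan2(H[0,1]-H[1,0],H[0,0]+H[1,1])
            R=np.array([[np.cos(a),-np.sin(a)],[np.sin(a),np.cos(a)]]); c=P[:,:2].mean(0)-R@L[j].mean(0)
        e=np.sqrt(((P[:,:2]-(L@R.T+c)[j])**2).sum(1).mean())
        if best is None or e<best[0]: best=(e,a,c,L@R.T+c)
    print("rms %.4f yaw %.3f"%best[:2],np.round(best[2],4)); print(np.round(best[3],4).tolist())
print(P[:,2].mean())
E
python3 m2.py
```

```text
top [[0.505, -0.014, 0.056], [0.605, -0.064, 0.063], [0.486, 0.067, 0.058], [0.528, -0.038, 0.059], [0.485, 0.02, 0.057]]
scene [[0.509, -0.013, 0.062], [0.562, -0.058, 0.054], [0.488, 0.067, 0.056], [0.531, -0.038, 0.056], [0.607, -0.068, 0.057], [0.49, 0.024, 0.061]]
rms 0.0027 yaw -2.390 [ 0.5294 -0.0136]
[[0.4826, 0.0658], [0.4882, 0.0217], [0.504, -0.0128], [0.5286, -0.0391], [0.5619, -0.0572], [0.6055, -0.0657]]
rms 0.0015 yaw -2.421 [ 0.5324 -0.0134]
[[0.488, 0.0674], [0.4922, 0.0232], [0.5069, -0.0118], [0.5307, -0.0388], [0.5635, -0.058], [0.6068, -0.0678]]
rms 0.0028 yaw -2.405 [ 0.531  -0.0136]
[[0.4853, 0.0665], [0.4902, 0.0224], [0.5055, -0.0123], [0.5297, -0.039], [0.5628, -0.0576], [0.6062, -0.0668]]
0.05819090909090909
```

View pics/top0.png

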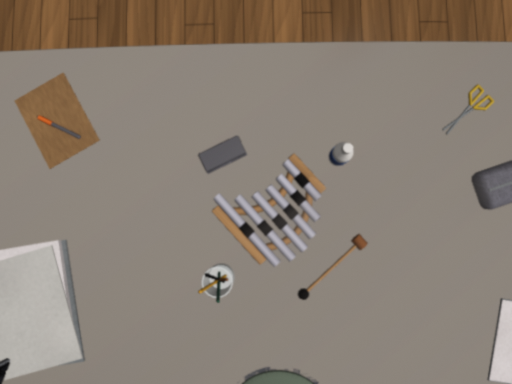

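View pics/scene0.png

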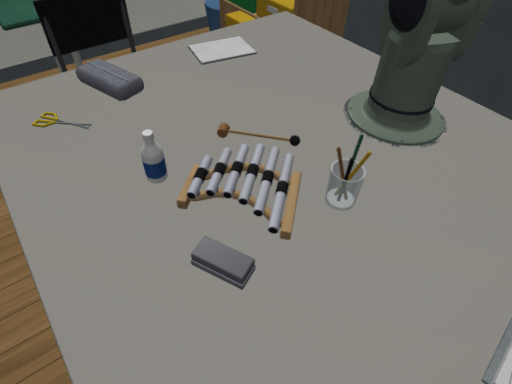

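The top picture shows the longest tube's sleeve at about (247,230) next to the cup at (217,281), and the shortest at (303,180) next to the glue at (343,152). This matches the fit: yaw about -2.405, row running along (0.671,-0.741). Next I turn the tool so its x axis lies along the row, and close the fingers.

```bash
python3 -m jog '[[[0,0,0,0,0,0.13,0],[0,0,0,0,0,0.13,0],[0,0,0,0,0,0.14,0],[-20,-6,0,0,0,0,0],[-40,-13,0,0,0,0,0]]]' 20
python3 -m jog '[[[-40,-13,0,0,0,0,0],[-40,-13,0,0,0,0,0],[-40,-13,0,0,0,0,0],[-40,-13,0,0,0,0,0],[-40,-13,0,0,0,0,0]]]'
python3 -m jog '[[[-40,-13,0,0,0,0,0],[-40,-13,0,0,0,0,0],[-40,-13,0,0,0,0,0],[-30,-10,0,0,0,0,0],[0,0,0,0,0,0,0]]]'
cat > go.py <<'E'
from workcell import bot
import numpy as np,sys
from scipy.spatial.transform import Rotation as Ro
T=[[0.4853,0.0665],[0.4902,0.0224],[0.5055,-0.0123],[0.5297,-0.039],[0.5628,-0.0576],[0.6062,-0.0668]]
s=bot.observe();R=Ro.from_euler('xyz',s["tool_rot"]).as_matrix()
t=np.r_[T[int(sys.argv[1])],.0575]
print(s["clock"],np.round(s["position"],4),s["tool_rot"],s["force"],s["grip_width"],bot.tip_reach)
print("tool shift mm",np.round(R.T@(t-s["position"])*1e3-[0,0,bot.tip_reach*1e3],1))
E
python3 go.py 0
```

```text
clock: 1.9
position: [0.288, 0.5109, 0.3034]
tool_rot: [-3.142, -0.001, 2.31]
force: [1.8, -0.0, 0.1]
grip_width: 0.0122
finger_force: 0.0
clock: 2.4
position: [0.376, 0.3162, 0.3041]
tool_rot: [3.141, -0.0, 2.307]
force: [0.6, 0.7, -0.4]
grip_width: 0.0
finger_force: 0.0
clock: 2.9
position: [0.4413, 0.1698, 0.3042]
tool_rot: [3.142, 0.001, 2.301]
force: [-0.4, 0.8, 0.7]
grip_width: 0.0001
finger_force: 0.0
2.9 [0.4413 0.1698 0.3042] [3.14151235e+00 1.17659789e-03 2.30130253e+00] [-0.4422463   0.80976084  0.69101629] 6.424937740679001e-05 0.0726
tool shift mm [-106.   -36.2  174.2]
```

```bash
python3 -m jog '[[[-35,-12,0,0,0,0,0],[-36,-12,20,0,0,0,0],[-35,-12,40,0,0,0,0],[0,0,40,0,0,0,0],[0,0,30,0,0,0,0]]]'
python3 -m jog '[[[0,0,15,0,0,0,0],[0,0,5,0,0,0,0],[0,0,0,0,0,0,0],[0,0,0,0,0,0,0]]]'
cat >> go.py <<'E'
import cv2
f=bot.grab_frame("wrist");cv2.imwrite("pics/w0.png",f["img"][:,:,::-1])
M=np.array(f["tool_from_camera"])
r=bot.spot_point("tube0",f);print([(np.round(d["xyz"],3).tolist(),round(d["conf"],2)) for d in r])
E
python3 go.py 0
```

```text
clock: 3.4
position: [0.483, 0.0732, 0.1754]
tool_rot: [-3.141, -0.0, 2.305]
force: [0.3, 1.4, -0.4]
grip_width: -0.0001
finger_force: 0.0
clock: 3.8
position: [0.4836, 0.074, 0.158]
tool_rot: [3.141, 0.0, 2.307]
force: [0.3, -0.3, -0.2]
grip_width: -0.0002
finger_force: 0.0
3.8 [0.4836 0.074  0.158 ] [3.14054534e+00 4.45190981e-04 2.30698231e+00] [ 0.25648099 -0.29430632 -0.21735608] -0.00021502719260589566 0.0726
tool shift mm [-6.7 -3.9 27.9]
[([0.489, 0.064, 0.061], 0.59), ([0.497, 0.025, 0.057], 0.56)]
```

View pics/w0.png

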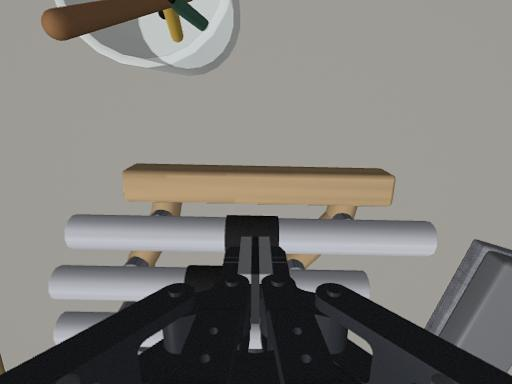

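The wrist picture shows the longest sleeve at (252,230), with the shut fingers lined up over it and the tubes square to the tool. I'll go down gently.

```bash
python3 -m jog '[[[-7,-3,10,0,0,0,0],[0,0,8,0,0,0,0],[0,0,4,0,0,0,0],[0,0,0,0,0,0,0],[0,0,0,0,0,0,0]]]'
python3 -m jog '[[[0,0,2,0,0,0,0],[0,0,2,0,0,0,0],[0,0,2,0,0,0,0],[0,0,0,0,0,0,0],[0,0,0,0,0,0,0]]]'
```

```text
clock: 4.4
position: [0.4856, 0.0665, 0.1351]
tool_rot: [-3.141, -0.0, 2.307]
force: [0.7, 0.2, -0.9]
grip_width: 0.0
finger_force: 0.0
clock: 4.9
position: [0.4857, 0.0666, 0.1292]
tool_rot: [3.142, 0.0, 2.307]
force: [0.0, 0.1, 1.2]
grip_width: 0.0001
finger_force: 0.6
```

```bash
python3 -m jog '[[[0,0,1,0,0,0,0],[0,0,1,0,0,0,0],[0,0,0,0,0,0,0],[0,0,0,0,0,0,0]]]'
python3 -m jog '[[[0,0,1,0,0,0,0],[0,0,0,0,0,0,0],[0,0,0,0,0,0,0]]]'
```

```text
clock: 5.3
position: [0.4857, 0.0665, 0.1272]
tool_rot: [3.142, 0.0, 2.307]
force: [-0.2, 0.6, 1.5]
grip_width: 0.0001
finger_force: 1.0
clock: 5.6
position: [0.4857, 0.0666, 0.1262]
tool_rot: [3.142, 0.0, 2.307]
force: [0.8, 0.7, 1.9]
grip_width: 0.0
finger_force: 1.3
```

Contact on the longest sleeve at about 2 N. Now I slide along the arch.

```bash
python3 -m jog '[[[-9,-6.5,0,0,0,0,0],[-9,-6.5,0,0,0,0,0],[-9,-6.5,0,0,0,0,0],[-9,-6.5,0,0,0,0,0],[0,0,0,0,0,0,0]]]'
python3 -m jog '[[[0,0,0,0,0,0,0],[0,0,0,0,0,0,0]]]'
python3 go.py 1
```

```text
clock: 6.1
position: [0.4907, 0.0202, 0.1263]
tool_rot: [-3.141, 0.001, 2.304]
force: [-0.3, -1.3, 2.2]
grip_width: 0.0001
finger_force: 1.2
clock: 6.3
position: [0.4906, 0.0225, 0.1262]
tool_rot: [-3.142, 0.0, 2.307]
force: [1.2, -2.3, 2.5]
grip_width: 0.0001
finger_force: 1.3
6.3 [0.4906 0.0225 0.1262] [-3.14153701e+00  3.50875997e-05  2.30677976e+00] [ 1.22101694 -2.32868483  2.50117128] 0.00010775759341016013 0.0726
tool shift mm [ 0.2 -0.3 -3.9]
[([0.486, 0.066, 0.057], 0.68)]
```

View pics/w0.png

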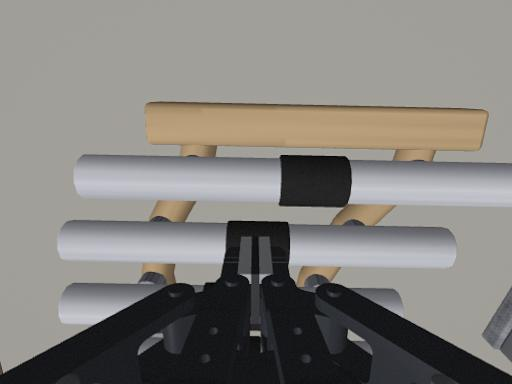

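The fingers sit centred on the second sleeve at (257,240), and the first sleeve at (315,180) is clear and hasn't moved. I continue.

```bash
python3 -m jog '[[[-9,-3,0,0,0,0,0],[-9,-3,0,0,0,0,0],[-9,-3,0,0,0,0,0],[-9,-3,0,0,0,0,0],[0,0,0,0,0,0,0]]]'
python3 -m jog '[[[0,0,0,0,0,0,0],[0,0,0,0,0,0,0]]]'
python3 -m jog '[[[-9,0,0,0,0,0,0],[-9,0,0,0,0,0,0],[-9,0,0,0,0,0,0],[-9,0,0,0,0,0,0],[0,0,0,0,0,0,0]]]'
python3 -m jog '[[[0,0,0,0,0,0,0],[0,0,0,0,0,0,0]]]'
python3 go.py 3
```

```text
clock: 6.9
position: [0.5065, -0.0141, 0.1263]
tool_rot: [3.141, 0.001, 2.305]
force: [0.4, -0.6, 2.3]
grip_width: -0.0002
finger_force: 1.3
clock: 7.1
position: [0.5059, -0.0123, 0.1262]
tool_rot: [3.142, 0.0, 2.307]
force: [0.7, -1.3, 2.1]
grip_width: -0.0002
finger_force: 1.3
clock: 7.6
position: [0.531, -0.0404, 0.1263]
tool_rot: [3.141, 0.001, 2.305]
force: [0.3, -2.1, 2.6]
grip_width: 0.0001
finger_force: 1.3
clock: 7.8
position: [0.53, -0.0391, 0.1262]
tool_rot: [3.142, 0.0, 2.307]
force: [0.9, -1.3, 3.3]
grip_width: -0.0002
finger_force: 1.3
7.8 [ 0.53   -0.0391  0.1262] [3.14151760e+00 2.94641342e-04 2.30668499e+00] [ 0.90089327 -1.30634069  3.33343495] -0.00016758859369427292 0.0726
tool shift mm [ 0.3 -0.2 -3.9]
[([0.496, 0.024, 0.059], 0.92), ([0.505, -0.014, 0.055], 0.89), ([0.489, 0.063, 0.06], 0.81)]
```

View pics/w0.png

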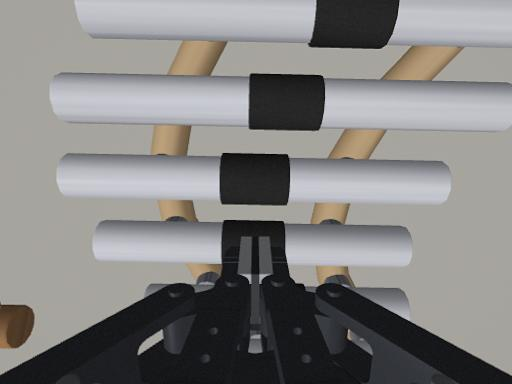

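The fingers are centred on the fourth sleeve at (255,240). The chime stands as it was.

```bash
python3 -m jog '[[[-9,3,0,0,0,0,0],[-9,3,0,0,0,0,0],[-9,3,0,0,0,0,0],[-9,3,0,0,0,0,0],[0,0,0,0,0,0,0]]]'
python3 -m jog '[[[0,0,0,0,0,0,0],[0,0,0,0,0,0,0]]]'
python3 -m jog '[[[-9,6.5,0,0,0,0,0],[-9,6.5,0,0,0,0,0],[-9,6.5,0,0,0,0,0],[-9,6.5,0,0,0,0,0],[0,0,0,0,0,0,0]]]'
python3 -m jog '[[[0,0,0,0,0,0,0],[0,0,0,0,0,0,0],[0,0,0,0,0,0,0],[0,0,0,0,0,0,0],[0,0,0,0,0,0,0]]]'
python3 go.py 5; python3 m2.py
```

```text
clock: 8.4
position: [0.5644, -0.0587, 0.1262]
tool_rot: [3.141, 0.001, 2.306]
force: [1.1, -0.7, 3.1]
grip_width: 0.0002
finger_force: 1.3
clock: 8.6
position: [0.5631, -0.0577, 0.1263]
tool_rot: [3.141, 0.0, 2.307]
force: [1.7, -0.9, 2.5]
grip_width: -0.0001
finger_force: 1.3
clock: 9.1
position: [0.6082, -0.0672, 0.1261]
tool_rot: [3.141, 0.001, 2.307]
force: [1.0, 0.6, 2.7]
grip_width: -0.0001
finger_force: 1.3
clock: 9.6
position: [0.6064, -0.0668, 0.1263]
tool_rot: [3.142, 0.0, 2.307]
force: [1.0, -1.0, 2.6]
grip_width: 0.0002
finger_force: 1.3
9.6 [ 0.6064 -0.0668  0.1263] [3.14155096e+00 4.52895842e-06 2.30689489e+00] [ 0.99341369 -0.95054489  2.63510099] 0.00016861823519854734 0.0726
tool shift mm [ 0.2 -0.2 -3.8]
[([0.605, -0.068, 0.056], 0.98), ([0.53, -0.041, 0.061], 0.93), ([0.506, -0.013, 0.054], 0.64), ([0.564, -0.058, 0.055], 0.62)]
top [[0.486, 0.068, 0.061], [0.506, -0.012, 0.055], [0.53, -0.039, 0.059], [0.485, 0.02, 0.058]]
scene [[0.563, -0.056, 0.056], [0.506, -0.014, 0.062], [0.491, 0.024, 0.063], [0.608, -0.069, 0.056], [0.489, 0.066, 0.057], [0.533, -0.042, 0.058], [0.677, 0.12, 0.0]]
rms 0.0046 yaw -2.724 [0.5127 0.0143]
[[0.4945, 0.1047], [0.4853, 0.0612], [0.489, 0.0234], [0.5036, -0.0095], [0.5291, -0.0375], [0.5675, -0.0599]]
rms 0.0473 yaw 2.801 [0.5583 0.0376]
[[0.6072, 0.1157], [0.5706, 0.0905], [0.5473, 0.0605], [0.5353, 0.0266], [0.5346, -0.0113], [0.5471, -0.054]]
rms 0.0436 yaw 2.872 [0.5416 0.0396]
[[0.5849, 0.121], [0.5503, 0.0933], [0.5291, 0.0618], [0.5195, 0.0271], [0.5215, -0.0108], [0.5369, -0.0524]]
0.05322727272727273
```

View pics/w0.png

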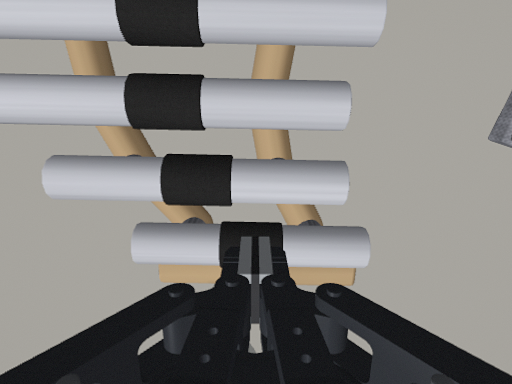

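The fingers rest at about 2.6 N, centred on the shortest sleeve at (252,240), with the neighbouring tube clear. The sleeve detections match the starting ones. The refit is off only because of one false detection on the eraser and hidden sleeves. I'm handing it in.

```bash
python3 -c "from workcell import bot; print(bot.job_done())"
```

```text
the job is handed in; nothing more can be done
None
```

I slid the fingertips along all six sleeves in order, longest to shortest, and handed the job in with them resting on the shortest tube's sleeve alone at about 2.6 N. The sleeves were detected where they started, and the hand-in returned no verdict.

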